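Pump up the bottle lift and set its locking pin

ROBOT

A 7-joint arm with a two-finger parallel gripper is mounted at the origin on a cart in front of the work surface, level with it; the furniture and walls round the work are solid. World frame = base frame: x ahead of the robot, y to its left, z up, the work surface at z = 0. Lengths are in m, angles in rad, forces in N, time in s.
With the tool pointing down it reaches from about 0.425 to 0.875 m from the base axis. Payload 4.7 kg.
Tool frame: the origin (TCP) lies at the very end of the fingers, on their centre line; the grasp point (between the pads) lies 19 mm behind it; z points along the fingers, y is the line along which they close (so a half turn about z gives the same grasp; the last joint's range is limited). The gripper opens to 87 mm and grips with 3 to 60 N. Pads are 19 mm wide; open, the fingers measure 117 mm over their backs; the gripper's body (75 mm by 190 mm) begins 51 mm behind the grasp point.
Start: joints at [1.216, 0.321, -0.07, 1.45, 0.023, 1.371, -0.057], TCP at [0.234, -0.606, 0.223] pointing down, gripper open.
Joint ranges: [-2.86, 2.86], [-0.3, 2.09], [-1.38, 1.24], [0.06, 2.45], [-1.56, 4.7], [0.09, 2.05], [-2.69, 2.69]. Speed limits (rad/s): [2.57, 2.57, 3.14, 3.14, 3.14, 3.14, 3.14].

INTERFACE

Orientations are given as a unit quaternion [x, y, z, w].
In Python, from cell import manip gives the robot as it stands. The module is installed in compiled form; this text tells all that it offers.
- The arm moves only by the tool servo_tool, never from a script. Its argument "increments" is a list of rows, each an object of numbers: "ax", "ay", "az": the turn, a rotation vector about the tool's x, y, z in degrees; "x", "y", "z": the shift along the tool's x, y, z in mm; "jaw": the gripper command: -1 is shut, 1 is fully open, values between are in proportion. In form: [{"ax": .., "ay": .., "az": .., "x": .., "y": .., "z": .., "jaw": ..}, ...]. A call has 1 to 20 rows; each row shifts and turns the commanded pose from where the row before left it, along the tool's axes as they then stand; what a row does not reach is not made up. A row lasts 1/8 s, in which the tool goes at most 62.5 mm and 10.7 degrees, less where a joint would pass 70% of its speed; a pose out of reach is approached as far as the arm can. A call is refused whole if a number of a shift passes 62.5 or a number of a turn 10.7, either way. A call with a gripper value outside its range is refused whole. The fingers move at their own pace and stop on an object; "squeeze" is the grip in N (left out, the last holds). Time passes only in rows, so rows that do not move let the fingers close. It gives the time, the measured TCP pose, the force, the opening and the grip force at its end, in the units of the state.
- manip.read_state(): the state, without advancing time (a new reading comes with each control period).
- manip.get_image(name): name is "side" or "top"; returns a dict with "img" (384x512x3 uint8, blue, green, red), "vfov" (degrees; the focal length in pixels is half the picture's height over the tangent of half this angle, whatever the lens; pixels are square), "cx", "cy" (the principal point, pixels), "k1" (the pictures are not rectified: a ray, as slopes to the right and down, at radius r is drawn at 1 + k1 r^2 times it, then the intrinsics apply), "R" (3x3) and "t" (3): a world point X has camera coordinates R X + t. Camera axes: x right, y down, z forward; pixel columns grow to the right and rows downward; lengths in m; the calibration is good to about 2 mm. A picture is of the moment at which its call begins. There is no depth.
- manip.hand_in(): hands the job in; it is judged then, once.
The state is a dict: "time": time; "joint_positions": joint angles; "joint_velocities": joint speeds; "joint_efforts": joint torques, N m; "eef_pos": TCP position; "eef_rot": TCP orientation; "force": force on the tool from outside, world axes, zero at the start; "ft_torque": the same for the moment, N m; "grip_width": opening from 0.0 (shut) to 1.0 (fully open); "grasp_force": force on a finger pad.
Only numpy, scipy, OpenCV 4.12 (cv2) and the standard library are available. Lean on these libraries where they do the work, as an engineer would, in place of code of your own. Each camera call takes 0.05 s, during which the arm holds its last target. There are 200 camera calls.

TASK

Pump the hand lever of the bottle lift in full strokes, right down to its stop and all the way back up, until the carriage with the bottle is fully raised and the hole of its lug lines up with the hole of the front bracket. Then take the locking pin from its rest and pass it, tapered end first, through the bracket and on through the carriage lug until its collar is home against the bracket, and finish while still holding the pin there by its grip so that a colleague can clip its far end. Raise the carriage only with the lever, never by hand, and leave the marker, the dish and the forceps where they lie.

Things in the scene. Friction and masses are not known exactly. Their poses are not given: they have to be found in the camera images.
- lift: The bottle lift, fixed to the bench: grey base plate 178 x 150 mm, 18 mm high, two upright steel columns (at x +48, y +-38 mm) with a crosshead on top at 206 to 224 mm. Origin on the bench under the base (base spans x -102 to +76, y -77 to +73 mm). z up; its -x side is the front with the bracket and the lever's grip, +y is to the left as the robot sees it.
- lever (a joint): Hand lever of the lift, rad: 0 = up (rest; a spring returns it), 0.50 = right down on its stop. On the down stroke a ratchet raises the carriage, step by step of 15 mm; it takes the next tooth only when the lever has come back up to about 0.04 or less. Pressing at the grip takes 5 to 15 N. 3 or 4 full strokes raise the carriage fully; further strokes do nothing.
- lever_hinge (a point): The lever's hinge, on the lift's right side: lift frame (-1, -65, 68) mm. Its axis runs along the lift's y. Fixed to the lift; its x, y, z axes are the lift's.
- lever_grip (a point): Centre of the lever's black round grip (22 mm diameter, 62 mm long, along the lever), 143 mm from the hinge towards the lift's front. Moves with the lever: the line hinge to grip stands 0.58 rad above level at lever 0 and 0.08 rad at the stop, so the grip's centre goes from 146 to 79 mm above the bench.
- carriage (a joint): Height of the carriage above its lowest position, m: starts at 0 to 0.014, fully raised at 0.050 (hard stop 0.0515). It slides up the columns, stays where the lever leaves it, and carries a tray with a bottle of 68 mm diameter, 138 mm tall, held in a ring (its cap is 269 mm above the bench when raised).
- bracket_bore (a point): Centre of the bore's mouth on the front face of the fixed grey bracket, lift frame (-92, +32, 105) mm. The bracket is a plate 12 mm thick, 36 mm wide, 124 mm high; bore 15 mm diameter, straight through along the lift's x. The point's +x axis points along the bore, the way the pin goes in; z up.
- lug_bore (a point): Centre of the bore's mouth on the front face of the carriage's lug below the tray, 52 mm behind the bracket's mouth; the lug is 16 mm thick, 30 mm wide, bore 15 mm. Moves up with the carriage; level with and in line with bracket_bore when the carriage is at 0.050. +x axis as for bracket_bore.
- pin_grip (a point): Centre of the locking pin's black ribbed grip, a block 50 mm long (along the pin), 18 mm wide, 22 mm high. +x axis points along the pin to its tapered tip; z up as it lies on its rest, 34 mm above the bench. Loose, 80 to 130 g; it can be lifted straight up out of the rest.
- pin_collar (a point): On the pin's axis at the front face of its collar (24 mm diameter, 4 mm thick), 29 mm ahead of pin_grip; this face meets the bracket when the pin is home. The steel shaft ahead of it is 12 mm in diameter.
- pin_tip (a point): The pin's tip, 98 mm ahead of the collar's face (127 mm ahead of pin_grip). The last 18 mm taper from 12 to 5 mm diameter. Home, it stands 30 mm beyond the back of the carriage lug.
- pin_rest: Aluminium rest fixed to the bench in front of the lift, base 84 x 34 x 8 mm, two forks 42 mm high at x +-29 mm that hold the pin's shaft along its x axis. Origin on the bench under its centre; the pin's grip overhangs its -x end (grip centre at x -70 mm).
- marker: Bystander: blue-capped marker, 13 x 135 x 11 mm, lying on the bench. Origin under its centre, length along its y.
- dish: Bystander: petri dish, 60 mm diameter, 14 mm high. Origin under its centre.
- forceps: Bystander: steel forceps, 16 x 127 x 8 mm, lying on the bench. Origin under its centre, length along its y.

How it is judged:
On the way, in this order (a step that is already met when the one before it is completed fails the run):
1. the lever has been pressed fully down (value of joint lever above 0.44 rad), for 0.03 s.
2. the lever has come back up (value of joint lever below 0.08 rad), for 0.03 s.
3. the carriage is fully raised and the lever is back up (value of joint carriage above 0.0485 m and value of joint lever below 0.08 rad), for 0.1 s.
4. the pin's tip is through the bracket (x of pin_tip in the frame of bracket_bore above 0.02 m and y of pin_tip in the frame of bracket_bore between -0.012 and 0.012 m and z of pin_tip in the frame of bracket_bore between -0.012 and 0.012 m), for 0.03 s.
At the end, for the whole second after the job is handed in: Carriage within 1.5 mm of fully raised, lever up, the pin through both bores with its collar within 6 mm of the bracket and its tip at least 34 mm past the lug's front face, at rest and gripped by the fingers (over 2 N) at its grip; it is held so through the last second (all of step 3 and x of pin_collar in the frame of bracket_bore above -0.006 m and y of pin_collar in the frame of bracket_bore between -0.004 and 0.004 m and z of pin_collar in the frame of bracket_bore between -0.004 and 0.004 m and x of pin_tip in the frame of lug_bore above 0.034 m and y of pin_tip in the frame of lug_bore between -0.006 and 0.006 m and z of pin_tip in the frame of lug_bore between -0.006 and 0.006 m and contact force between the fingers and pin above 2 N and linear speed of pin below 0.03 m/s and distance between pin_grip and the grasp point below 0.045 m); the arm keeps its last pose, push and grip.
It fails at once if the carriage or its bottle is pushed by the robot (contact force between any of the arm, the fingers and carriage above 8 N).
It fails at once if the marker, dish or forceps is moved by more than 30 mm (distance of any of marker, dish, forceps from where it was at the start of the episode above 0.03 m).
It also fails if it takes over 67 s, if anything falls off the work surface, if the arm or the gripper's body presses on something with over 40 N, if the wrist force passes 120 N, or if a joint passes its speed limit or range.

## Working session

There is one attempt and no reset: what is moved stays moved. The work goes in short steps, Python scripts to look and compute and a tool call to move; the robot and the scene stay as the last step left them, time stands still between calls to the robot, and variables do not carry over. Pictures are saved under pics/ and viewed, at most 10 in all, crops included, and the job is handed in when it is done.

Besides the shell and the picture viewer there is one more tool, called after "Call:" as name([rows], argument=value, ...), one row to a line, values as JSON. servo_tool: Moves the arm, as the interface text tells. Its arguments: {"type":"object","properties":{"increments":{"type":"array","items":{"type":"object","properties":{"ax":{"type":"number"},"ay":{"type":"number"},"az":{"type":"number"},"x":{"type":"number"},"y":{"type":"number"},"z":{"type":"number"},"jaw":{"type":"number"}}}},"squeeze":{"type":"number"}},"required":["increments"]}

```bash
mkdir -p pics
cat > h.py <<'E'
import numpy as np, cv2
from cell import manip
def grab(n,f=None):
    d=manip.get_image(n)
    if f: cv2.imwrite('pics/'+f,d['img'])
    return d
def K(d):
    f=d['img'].shape[0]/2/np.tan(np.radians(d['vfov'])/2)
    return f
def proj(d,X):
    X=np.atleast_2d(X).astype(float); c=X@np.array(d['R']).T+np.array(d['t'])
    s=c[:,:2]/c[:,2:]; s=s*(1+d['k1']*(s**2).sum(1,keepdims=True))
    return s*K(d)+[d['cx'],d['cy']]
def ray(d,uv):
    p=(np.array(uv,float)-[d['cx'],d['cy']])/K(d); s=p.copy()
    for _ in range(30): s=p/(1+d['k1']*(s@s))
    R=np.array(d['R']); return -R.T@np.array(d['t']), R.T@np.array([s[0],s[1],1])
def atz(d,uv,z):
    o,r=ray(d,uv); return o+r*(z-o[2])/r[2]
E
python3 - <<'E'
from h import *
for n in('side','top'):
    d=grab(n,n+'0.png'); o,r=ray(d,[256,192]); print(n,d['vfov'],d['cx'],d['cy'],d['k1'],o,r)
s=manip.read_state(); print({k:np.round(v,3) for k,v in s.items()})
E
```

```text
side 57.46977247132278 254.42291780653593 188.5172950945253 -0.10121369571082858 [ 0.52205186 -1.1414986   0.44951142] [ 0.02430855  0.92840447 -0.37093588]
top 50.38478055425235 252.09238986513347 192.62298894824224 -0.037206975515041964 [ 0.37988899 -0.25889445  1.35211608] [ 0.10920336 -0.01245686 -0.99398865]
{'time': np.float64(0.1), 'joint_positions': array([ 1.216,  0.322, -0.07 ,  1.452,  0.023,  1.371, -0.057]), 'joint_velocities': array([-0.002, -0.001,  0.001, -0.001,  0.001, -0.   ,  0.   ]), 'joint_efforts': array([-1.0000e-03, -4.9257e+01, -4.0600e-01, -3.1340e+01, -6.4000e-02,
        3.9000e-02,  0.0000e+00]), 'eef_pos': array([ 0.234, -0.606,  0.222]), 'eef_rot': array([ 0.983,  0.183, -0.   , -0.001]), 'force': array([-0.077,  0.324,  0.726]), 'ft_torque': array([-0.071, -0.028, -0.036]), 'grasp_force': np.float64(0.0), 'grip_width': np.float64(1.0)}
```

View pics/side0.png

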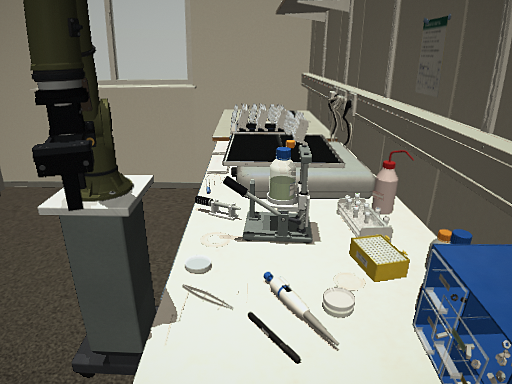

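View pics/top0.png

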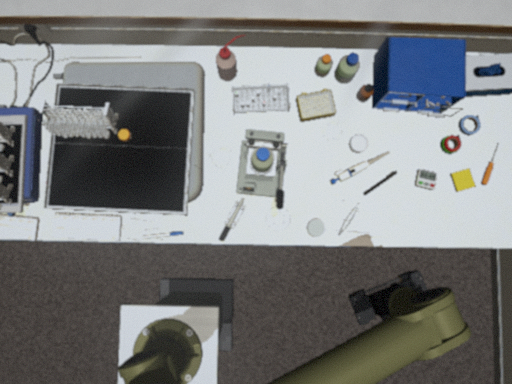

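The top view shows the lift around (263,162), the pin at (233,220) and the lever's grip at (280,199). The marker, dish and forceps lie to the right. I'll enlarge the lift area in both views.

Run:
```python
import cv2
t=cv2.imread('pics/top0.png')[120:250,205:335]; cv2.imwrite('pics/tc.png',cv2.resize(t,None,fx=4.6,fy=4.6,interpolation=cv2.INTER_CUBIC))
t=cv2.imread('pics/side0.png')[135:255,185:325]; cv2.imwrite('pics/sc.png',cv2.resize(t,None,fx=5,fy=5,interpolation=cv2.INTER_CUBIC))
```

```text
(no output)
```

View pics/tc.png

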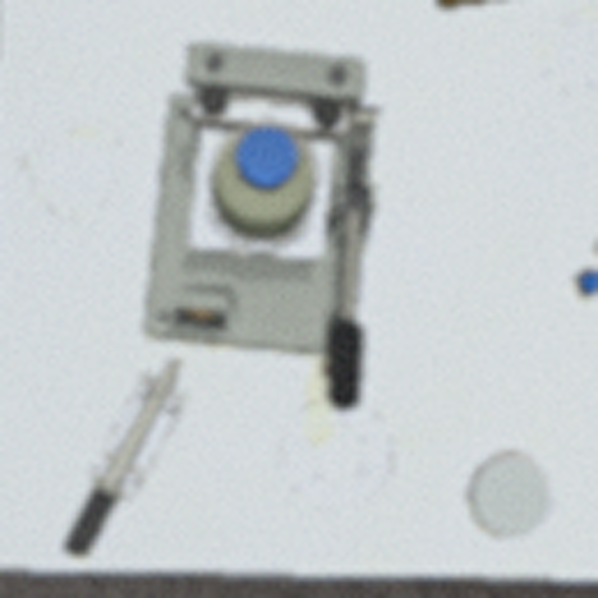

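View pics/sc.png

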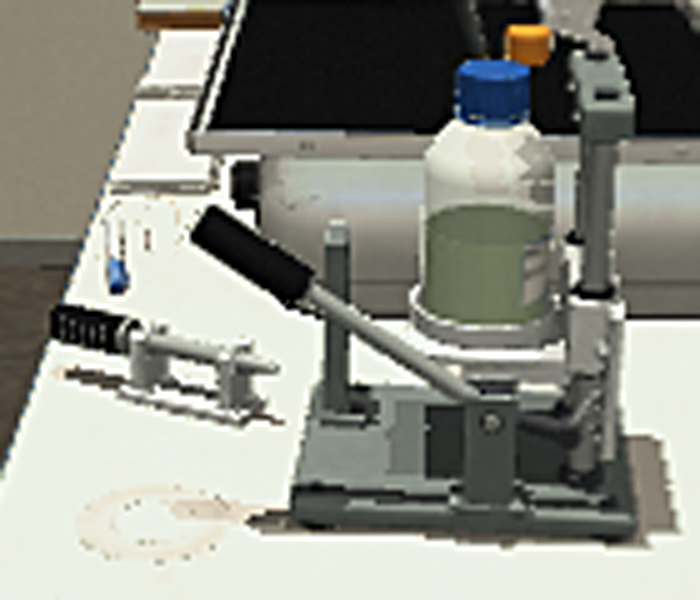

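The crops give clear features. Top crop: base corners at (145,333), (330,352) and (175,95), crosshead bolts at (213,62) and (338,73), grip ends at (345,322) and (345,407), and the pin from (78,548) to (176,362). Side crop: hinge (491,422), grip axis (208,228) to (300,290), pin tip (278,367). Next I fit the poses.

```bash
cat > fit.py <<'E'
from h import *
from scipy.optimize import least_squares
T=lambda u,v:np.array([205+(u+.5)/4.6-.5,120+(v+.5)/4.6-.5])
S=lambda u,v:np.array([185+(u+.5)/5-.5,135+(v+.5)/5-.5])
def lev(r,a=.58): return [-1-r*np.cos(a),-65,68+r*np.sin(a)]
L=[('top',[-102,73,18],T(145,333)),('top',[-102,-77,18],T(328,352)),('top',[76,73,18],T(175,95)),
('top',[48,38,224],T(213,62)),('top',[48,-38,224],T(338,73)),
('top',lev(112),T(345,324)),('top',lev(174),T(345,404)),
('side',[-1,-72,68],S(491,422)),('side',lev(143),S(250,255)),('side',[-86,32,142],S(337,232)),('side',[-102,-77,0],S(295,526)),('side',[76,-77,0],S(634,536))]
P=[('top',[-25,0,0],T(78,548)),('top',[127,0,0],T(176,362)),('top',[27,0,0],T(108,490)),('side',[-25,0,0],S(52,322)),('side',[127,0,0],S(278,367)),('side',[27,0,0],S(130,338))]
if __name__=='__main__':
    D={n:grab(n) for n in('side','top')}
    def pts(p,l,z0):
        c,s=np.cos(p[2]),np.sin(p[2]); R=np.array([[c,-s,0],[s,c,0],[0,0,1]])
        return np.array([R@np.array(q)/1e3+[p[0],p[1],z0] for _,q,_ in l])
    def res(p,l,z0): 
        X=pts(p,l,z0); return np.concatenate([proj(D[n],X[i])[0]-uv for i,(n,_,uv) in enumerate(l)])
    for l,z0,g in((L,0,[.6,-.25,0]),(P,.034,[.4,-.2,-.4])):
        f=least_squares(res,g,args=(l,z0),loss='soft_l1'); print(np.round(f.x,4)); print(np.round(res(f.x,l,z0).reshape(-1,2),1).tolist())
        if l is L: lp=f.x
        else: pp=f.x
    X=pts(lp,[(0,lev(143),0),(0,lev(143,.08),0),(0,[-92,32,105],0)],0); print(np.round(X,4))
    for n,a,b in (('dish',None,None),):
        print(atz(D['top'],T(510,493),.014))
    for q in([347,220],[380,183]): print(atz(D['top'],q,.01))
    print(manip.read_state()['time'])
E
python3 fit.py
```

```text
[ 0.6188 -0.2897 -0.0898]
[[-0.7, 0.4], [4.9, 1.2], [-1.2, -0.6], [0.2, 0.4], [-0.2, 0.9], [0.2, 1.0], [-0.8, -0.2], [0.5, -0.7], [0.9, 0.3], [0.8, -5.8], [-1.0, 1.6], [1.1, 2.9]]
[ 0.3883 -0.1768 -0.4496]
[[-0.6, 1.8], [-0.4, 0.2], [0.3, -0.1], [0.8, 0.5], [0.4, 0.9], [-0.1, 0.4]]
[[ 0.4929 -0.3437  0.1464]
 [ 0.47   -0.3416  0.0794]
 [ 0.5301 -0.2496  0.105 ]]
[ 0.41622252 -0.47249713  0.014     ]
[ 0.44051837 -0.57720629  0.01      ]
[ 0.56574006 -0.68850593  0.01      ]
0.2
```

Fit is good: the lift is at (0.619, -0.290) with yaw -0.09. The bracket top is evidently at z≈124 rather than 142. First I turn the tool in line with the lift, closing the fingers.

Call:
servo_tool([
  {"az": 8.7, "jaw": -1},
  {"az": 8.7, "jaw": -1},
  {"az": 8.8, "jaw": -1},
  {"jaw": -1},
], squeeze=10)

```text
$.increments[0]: bad value
```

```bash
sed -i "s/\[-86,32,142\]/[-86,32,124]/; s/('top',\[-102,-77,18\],T(328,352)),//" fit.py
cat >> h.py <<'E'
from scipy.spatial.transform import Rotation as Ro
def delta(X):
    s=manip.read_state(); R=Ro.from_quat(s['eef_rot']); return np.round(R.inv().apply(np.array(X)-s['eef_pos'])*1e3,1)
def show():
    s=manip.read_state(); R=Ro.from_quat(s['eef_rot']).as_matrix(); print(np.round(s['eef_pos'],4),'toolx',np.round(R[:,0],3),'y',np.round(R[:,1],3),'z',np.round(R[:,2],3),'F',np.round(s['force'],1),'t',s['time'],s['grip_width'],s['grasp_force'])
E
python3 fit.py; python3 -c "
from h import *
show(); print(delta([.488,-.3435,.19]))"
```

```text
[ 0.6185 -0.29   -0.0896]
[[-0.7, 0.5], [-1.1, -0.5], [0.3, 0.5], [-0.1, 1.0], [0.3, 1.0], [-0.7, -0.1], [0.4, -0.6], [0.8, 0.3], [0.6, 0.5], [-1.2, 1.6], [1.0, 2.9]]
[ 0.3883 -0.1768 -0.4496]
[[-0.6, 1.8], [-0.4, 0.2], [0.3, -0.1], [0.8, 0.5], [0.4, 0.9], [-0.1, 0.4]]
[[ 0.4926 -0.3439  0.1464]
 [ 0.4698 -0.3419  0.0794]
 [ 0.5298 -0.2499  0.105 ]]
[ 0.41622252 -0.47249713  0.014     ]
[ 0.44051837 -0.57720629  0.01      ]
[ 0.56574006 -0.68850593  0.01      ]
0.3
[ 0.2342 -0.6061  0.2222] toolx [ 0.933  0.361 -0.   ] y [ 0.361 -0.933 -0.001] z [-0.     0.001 -1.   ] F [-0.5 -0.2  0.3] t 0.3 1.0020769661993543 0.0
[ 331.4 -153.5   32.3]
```

Call:
servo_tool([
  {"ax": 0, "ay": 0, "az": 8.7, "x": 0, "y": 0, "z": 0, "jaw": -1},
  {"ax": 0, "ay": 0, "az": 8.7, "x": 0, "y": 0, "z": 0, "jaw": -1},
  {"ax": 0, "ay": 0, "az": 8.8, "x": 0, "y": 0, "z": 0, "jaw": -1},
  {"ax": 0, "ay": 0, "az": 0, "x": 0, "y": 0, "z": 0, "jaw": -1},
], squeeze=10)

```text
time: 0.8
eef_pos: [0.2343, -0.6063, 0.2225]
eef_rot: [0.999, -0.043, -0.0, 0.0]
force: [0.2, 0.3, 0.0]
grip_width: 0.631
grasp_force: 0.0
```

```bash
python3 -c "
from h import *
show(); print(delta([.488,-.3435,.19]))"
```

```text
[ 0.2343 -0.6063  0.2225] toolx [ 0.996 -0.087 -0.   ] y [-0.087 -0.996  0.   ] z [-0. -0. -1.] F [0.2 0.3 0. ] t 0.8 0.6311105078501585 0.0
[ 230.  -283.8   32.5]
```

Call:
servo_tool([
  {"ax": 0, "ay": 0, "az": 0, "x": 23, "y": -28.4, "z": 0, "jaw": -1},
  {"ax": 0, "ay": 0, "az": 0, "x": 23, "y": -28.4, "z": 0, "jaw": -1},
  {"ax": 0, "ay": 0, "az": 0, "x": 23, "y": -28.4, "z": 0, "jaw": -1},
  {"ax": 0, "ay": 0, "az": 0, "x": 23, "y": -28.4, "z": 0, "jaw": -1},
  {"ax": 0, "ay": 0, "az": 0, "x": 23, "y": -28.4, "z": 0, "jaw": -1},
  {"ax": 0, "ay": 0, "az": 0, "x": 23, "y": -28.4, "z": 0, "jaw": -1},
  {"ax": 0, "ay": 0, "az": 0, "x": 23, "y": -28.4, "z": 0, "jaw": -1},
  {"ax": 0, "ay": 0, "az": 0, "x": 23, "y": -28.4, "z": 0, "jaw": -1},
  {"ax": 0, "ay": 0, "az": 0, "x": 23, "y": -28.4, "z": 0, "jaw": -1},
  {"ax": 0, "ay": 0, "az": 0, "x": 23, "y": -28.4, "z": 0, "jaw": -1},
  {"ax": 0, "ay": 0, "az": 0, "x": 0, "y": 0, "z": 16, "jaw": -1},
  {"ax": 0, "ay": 0, "az": 0, "x": 0, "y": 0, "z": 16, "jaw": -1},
  {"ax": 0, "ay": 0, "az": 0, "x": 0, "y": 0, "z": 0, "jaw": -1},
])

```text
time: 2.42
eef_pos: [0.4862, -0.3445, 0.1882]
eef_rot: [0.999, -0.045, -0.002, -0.001]
force: [-0.6, -0.4, 0.6]
grip_width: 0.002
grasp_force: 0.0
```

```bash
python3 -c "
from h import *
show(); a=grab('side')['img'][115:235,165:305];b=grab('top')['img'][120:250,205:335]
cv2.imwrite('pics/p1.png',np.hstack([cv2.resize(a,(420,360)),cv2.resize(b,(360,360))]))"
```

```text
[ 0.4862 -0.3445  0.1882] toolx [ 0.996 -0.09  -0.004] y [-0.09  -0.996 -0.001] z [-0.004  0.002 -1.   ] F [-0.6 -0.4  0.6] t 2.425 0.0017872921529802446 0.0
```

View pics/p1.png

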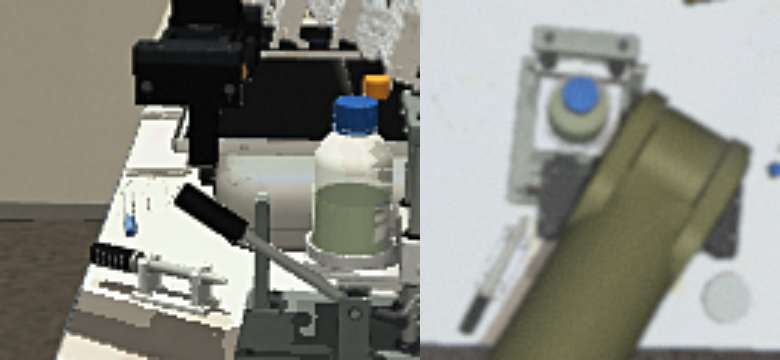

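Fingertips sit just above the lever grip at left-crop (205,175). I start the first stroke, following the arc.

Call:
servo_tool([
  {"ax": 0, "ay": 0, "az": 0, "x": 8, "y": 0, "z": 10, "jaw": -1},
  {"ax": 0, "ay": 0, "az": 0, "x": 0, "y": 0, "z": 12, "jaw": -1},
  {"ax": 0, "ay": 0, "az": 0, "x": -2, "y": 0, "z": 12, "jaw": -1},
  {"ax": 0, "ay": 0, "az": 0, "x": -3, "y": 0, "z": 12, "jaw": -1},
  {"ax": 0, "ay": 0, "az": 0, "x": -3, "y": 0, "z": 12, "jaw": -1},
  {"ax": 0, "ay": 0, "az": 0, "x": -3, "y": 0, "z": 12, "jaw": -1},
  {"ax": 0, "ay": 0, "az": 0, "x": -2, "y": 0, "z": 12, "jaw": -1},
  {"ax": 0, "ay": 0, "az": 0, "x": -2, "y": 0, "z": 8, "jaw": -1},
  {"ax": 0, "ay": 0, "az": 0, "x": 0, "y": 0, "z": 4, "jaw": -1},
  {"ax": 0, "ay": 0, "az": 0, "x": 0, "y": 0, "z": 0, "jaw": -1},
])

```text
time: 3.78
eef_pos: [0.4796, -0.3438, 0.0964]
eef_rot: [0.999, -0.045, -0.001, 0.0]
force: [-4.9, 0.2, 6.4]
grip_width: 0.007
grasp_force: 3.5
```

Call:
servo_tool([
  {"ax": 0, "ay": 0, "az": 0, "x": 0, "y": 0, "z": 3, "jaw": -1},
  {"ax": 0, "ay": 0, "az": 0, "x": 0, "y": 0, "z": 3, "jaw": -1},
  {"ax": 0, "ay": 0, "az": 0, "x": 0, "y": 0, "z": 2, "jaw": -1},
  {"ax": 0, "ay": 0, "az": 0, "x": 0, "y": 0, "z": 0, "jaw": -1},
])

```text
time: 4.28
eef_pos: [0.4792, -0.3439, 0.0899]
eef_rot: [0.999, -0.045, -0.002, 0.0]
force: [-8.1, 3.0, 15.3]
grip_width: 0.004
grasp_force: 7.1
```

Call:
servo_tool([
  {"ax": 0, "ay": 0, "az": 0, "x": 0, "y": 0, "z": 3, "jaw": -1},
  {"ax": 0, "ay": 0, "az": 0, "x": 0, "y": 0, "z": 0, "jaw": -1},
])

```text
time: 4.53
eef_pos: [0.4793, -0.344, 0.0896]
eef_rot: [0.999, -0.045, -0.002, 0.001]
force: [-11.7, 4.4, 28.4]
grip_width: 0.008
grasp_force: 13.8
```

That is the stop: 28 N with no more travel. Back up now, then the second stroke.

Call:
servo_tool([
  {"ax": 0, "ay": 0, "az": 0, "x": 1, "y": 0, "z": -7, "jaw": -1},
  {"ax": 0, "ay": 0, "az": 0, "x": 2, "y": 0, "z": -12, "jaw": -1},
  {"ax": 0, "ay": 0, "az": 0, "x": 3, "y": 0, "z": -12, "jaw": -1},
  {"ax": 0, "ay": 0, "az": 0, "x": 3, "y": 0, "z": -12, "jaw": -1},
  {"ax": 0, "ay": 0, "az": 0, "x": 3, "y": 0, "z": -12, "jaw": -1},
  {"ax": 0, "ay": 0, "az": 0, "x": 3, "y": 0, "z": -12, "jaw": -1},
  {"ax": 0, "ay": 0, "az": 0, "x": 0, "y": 0, "z": -12, "jaw": -1},
  {"ax": 0, "ay": 0, "az": 0, "x": 0, "y": 0, "z": -12, "jaw": -1},
  {"ax": 0, "ay": 0, "az": 0, "x": 0, "y": 0, "z": 0, "jaw": -1},
  {"ax": 0, "ay": 0, "az": 0, "x": 0, "y": 0, "z": 0, "jaw": -1},
])

```text
time: 5.78
eef_pos: [0.4959, -0.3444, 0.176]
eef_rot: [0.999, -0.044, -0.001, -0.0]
force: [-0.9, -0.1, -0.7]
grip_width: 0.005
grasp_force: 0.0
```

Call:
servo_tool([
  {"ax": 0, "ay": 0, "az": 0, "x": 0, "y": 0, "z": 12, "jaw": -1},
  {"ax": 0, "ay": 0, "az": 0, "x": 0, "y": 0, "z": 12, "jaw": -1},
  {"ax": 0, "ay": 0, "az": 0, "x": -3, "y": 0, "z": 12, "jaw": -1},
  {"ax": 0, "ay": 0, "az": 0, "x": -3, "y": 0, "z": 12, "jaw": -1},
  {"ax": 0, "ay": 0, "az": 0, "x": -3, "y": 0, "z": 12, "jaw": -1},
  {"ax": 0, "ay": 0, "az": 0, "x": -3, "y": 0, "z": 12, "jaw": -1},
  {"ax": 0, "ay": 0, "az": 0, "x": -2, "y": 0, "z": 10, "jaw": -1},
  {"ax": 0, "ay": 0, "az": 0, "x": -1, "y": 0, "z": 7, "jaw": -1},
  {"ax": 0, "ay": 0, "az": 0, "x": 0, "y": 0, "z": 2, "jaw": -1},
  {"ax": 0, "ay": 0, "az": 0, "x": 0, "y": 0, "z": 0, "jaw": -1},
])

```text
time: 7.02
eef_pos: [0.4803, -0.3438, 0.0895]
eef_rot: [0.999, -0.045, -0.001, 0.001]
force: [-10.2, 5.9, 27.7]
grip_width: -0.0
grasp_force: 13.6
```

Same stop, same force. Third and fourth strokes.

Call:
servo_tool([
  {"ax": 0, "ay": 0, "az": 0, "x": 1, "y": 0, "z": -7, "jaw": -1},
  {"ax": 0, "ay": 0, "az": 0, "x": 2, "y": 0, "z": -12, "jaw": -1},
  {"ax": 0, "ay": 0, "az": 0, "x": 3, "y": 0, "z": -12, "jaw": -1},
  {"ax": 0, "ay": 0, "az": 0, "x": 3, "y": 0, "z": -12, "jaw": -1},
  {"ax": 0, "ay": 0, "az": 0, "x": 3, "y": 0, "z": -12, "jaw": -1},
  {"ax": 0, "ay": 0, "az": 0, "x": 3, "y": 0, "z": -12, "jaw": -1},
  {"ax": 0, "ay": 0, "az": 0, "x": 0, "y": 0, "z": -12, "jaw": -1},
  {"ax": 0, "ay": 0, "az": 0, "x": 0, "y": 0, "z": -12, "jaw": -1},
  {"ax": 0, "ay": 0, "az": 0, "x": 0, "y": 0, "z": 0, "jaw": -1},
  {"ax": 0, "ay": 0, "az": 0, "x": 0, "y": 0, "z": 0, "jaw": -1},
])

```text
time: 8.28
eef_pos: [0.4958, -0.3444, 0.176]
eef_rot: [0.999, -0.044, -0.001, -0.0]
force: [-0.6, -0.0, -0.3]
grip_width: -0.0
grasp_force: 0.0
```

Call:
servo_tool([
  {"ax": 0, "ay": 0, "az": 0, "x": 0, "y": 0, "z": 12, "jaw": -1},
  {"ax": 0, "ay": 0, "az": 0, "x": 0, "y": 0, "z": 12, "jaw": -1},
  {"ax": 0, "ay": 0, "az": 0, "x": -3, "y": 0, "z": 12, "jaw": -1},
  {"ax": 0, "ay": 0, "az": 0, "x": -3, "y": 0, "z": 12, "jaw": -1},
  {"ax": 0, "ay": 0, "az": 0, "x": -3, "y": 0, "z": 12, "jaw": -1},
  {"ax": 0, "ay": 0, "az": 0, "x": -3, "y": 0, "z": 12, "jaw": -1},
  {"ax": 0, "ay": 0, "az": 0, "x": -2, "y": 0, "z": 10, "jaw": -1},
  {"ax": 0, "ay": 0, "az": 0, "x": -1, "y": 0, "z": 7, "jaw": -1},
  {"ax": 0, "ay": 0, "az": 0, "x": 0, "y": 0, "z": 2, "jaw": -1},
  {"ax": 0, "ay": 0, "az": 0, "x": 0, "y": 0, "z": 0, "jaw": -1},
])

```text
time: 9.52
eef_pos: [0.4802, -0.3438, 0.0895]
eef_rot: [0.999, -0.045, -0.001, 0.001]
force: [-10.3, 5.2, 27.5]
grip_width: 0.006
grasp_force: 13.7
```

Call:
servo_tool([
  {"ax": 0, "ay": 0, "az": 0, "x": 1, "y": 0, "z": -7, "jaw": -1},
  {"ax": 0, "ay": 0, "az": 0, "x": 2, "y": 0, "z": -12, "jaw": -1},
  {"ax": 0, "ay": 0, "az": 0, "x": 3, "y": 0, "z": -12, "jaw": -1},
  {"ax": 0, "ay": 0, "az": 0, "x": 3, "y": 0, "z": -12, "jaw": -1},
  {"ax": 0, "ay": 0, "az": 0, "x": 3, "y": 0, "z": -12, "jaw": -1},
  {"ax": 0, "ay": 0, "az": 0, "x": 3, "y": 0, "z": -12, "jaw": -1},
  {"ax": 0, "ay": 0, "az": 0, "x": 0, "y": 0, "z": -12, "jaw": -1},
  {"ax": 0, "ay": 0, "az": 0, "x": 0, "y": 0, "z": -12, "jaw": -1},
  {"ax": 0, "ay": 0, "az": 0, "x": 0, "y": 0, "z": 0, "jaw": -1},
  {"ax": 0, "ay": 0, "az": 0, "x": 0, "y": 0, "z": 0, "jaw": -1},
])

```text
time: 10.78
eef_pos: [0.4958, -0.3443, 0.176]
eef_rot: [0.999, -0.044, -0.001, -0.0]
force: [0.4, 1.1, 0.1]
grip_width: 0.007
grasp_force: 0.0
```

Call:
servo_tool([
  {"ax": 0, "ay": 0, "az": 0, "x": 0, "y": 0, "z": 12, "jaw": -1},
  {"ax": 0, "ay": 0, "az": 0, "x": 0, "y": 0, "z": 12, "jaw": -1},
  {"ax": 0, "ay": 0, "az": 0, "x": -3, "y": 0, "z": 12, "jaw": -1},
  {"ax": 0, "ay": 0, "az": 0, "x": -3, "y": 0, "z": 12, "jaw": -1},
  {"ax": 0, "ay": 0, "az": 0, "x": -3, "y": 0, "z": 12, "jaw": -1},
  {"ax": 0, "ay": 0, "az": 0, "x": -3, "y": 0, "z": 12, "jaw": -1},
  {"ax": 0, "ay": 0, "az": 0, "x": -2, "y": 0, "z": 10, "jaw": -1},
  {"ax": 0, "ay": 0, "az": 0, "x": -1, "y": 0, "z": 7, "jaw": -1},
  {"ax": 0, "ay": 0, "az": 0, "x": 0, "y": 0, "z": 2, "jaw": -1},
  {"ax": 0, "ay": 0, "az": 0, "x": 0, "y": 0, "z": 0, "jaw": -1},
])

```text
time: 12.02
eef_pos: [0.4806, -0.3435, 0.0895]
eef_rot: [0.999, -0.045, -0.001, 0.001]
force: [-9.4, 4.6, 27.6]
grip_width: 0.007
grasp_force: 13.6
```

Call:
servo_tool([
  {"ax": 0, "ay": 0, "az": 0, "x": 1, "y": 0, "z": -7, "jaw": -1},
  {"ax": 0, "ay": 0, "az": 0, "x": 2, "y": 0, "z": -12, "jaw": -1},
  {"ax": 0, "ay": 0, "az": 0, "x": 3, "y": 0, "z": -12, "jaw": -1},
  {"ax": 0, "ay": 0, "az": 0, "x": 3, "y": 0, "z": -12, "jaw": -1},
  {"ax": 0, "ay": 0, "az": 0, "x": 3, "y": 0, "z": -12, "jaw": -1},
  {"ax": 0, "ay": 0, "az": 0, "x": 3, "y": 0, "z": -12, "jaw": -1},
  {"ax": 0, "ay": 0, "az": 0, "x": 0, "y": 0, "z": -15, "jaw": -1},
  {"ax": 0, "ay": 0, "az": 0, "x": 0, "y": 0, "z": -15, "jaw": -1},
  {"ax": 0, "ay": 0, "az": 0, "x": 0, "y": 0, "z": -15, "jaw": -1},
  {"ax": 0, "ay": 0, "az": 0, "x": 0, "y": 0, "z": 0, "jaw": -1},
])

```text
time: 13.28
eef_pos: [0.4969, -0.345, 0.1992]
eef_rot: [0.999, -0.044, 0.001, 0.001]
force: [0.2, 0.1, 0.8]
grip_width: 0.005
grasp_force: 0.0
```

```bash
python3 -c "
from h import *
show(); a=grab('side','s1.png')['img'][115:255,165:335]
cv2.imwrite('pics/p2.png',np.hstack([cv2.resize(a,None,fx=4,fy=4,interpolation=2)]))"
```

```text
[ 0.4969 -0.345   0.1992] toolx [ 0.996 -0.089  0.002] y [-0.089 -0.996  0.001] z [ 0.002 -0.002 -1.   ] F [0.2 0.1 0.8] t 13.275 0.004515697039478783 0.0
```

View pics/p2.png

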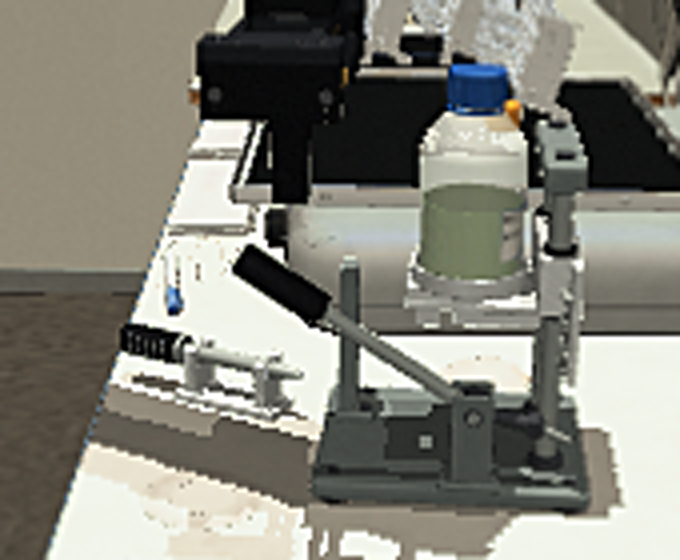

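Carriage looks fully up and the lever is back at rest. I check the cap height and compute the pin approach, grasping 8 mm ahead of the grip centre for reach.

```bash
python3 -c "
from h import *
d=grab('side'); R=Ro.from_euler('z',-.0896)
for x in (-15,0,15): print(x,proj(d,R.apply(np.array([x,0,269])/1e3)+[.6185,-.29,0]),proj(d,R.apply(np.array([x,0,254])/1e3)+[.6185,-.29,0]),'meas 284.5 132.5')
P=Ro.from_euler('z',-.4496).apply([.008,0,0])+[.3883,-.1768,0]; print(P)
s=manip.read_state(); T=Ro.from_quat(s['eef_rot']); Rt=Ro.from_euler('z',-.4496)*Ro.from_euler('x',np.pi)
rv=(T.inv()*Rt).as_rotvec(degrees=True); print(rv); print(Rt.inv().apply(P+[0,0,.1]-s['eef_pos'])*1e3)
"
```

```text
-15 [[280.97242778 131.8987342 ]] [[280.7359267  137.85313774]] meas 284.5 132.5
0 [[287.05748888 132.09364268]] [[286.78603359 138.05176378]] meas 284.5 132.5
15 [[293.15020359 132.29238046]] [[292.84374437 138.25381094]] meas 284.5 132.5
[ 0.39550497 -0.18027684  0.        ]
[5.04530561e-03 2.65245963e-02 2.06827215e+01]
[-161.99628324 -104.09559482   97.39684079]
```

Cap height 269 mm matches the measurement to within 0.5 px, so the carriage is fully raised. Now to the pin.

Call:
servo_tool([
  {"ax": 0, "ay": 0, "az": 10.3, "x": 0, "y": 0, "z": 0, "jaw": 0.2},
  {"ax": 0, "ay": 0, "az": 10.4, "x": 0, "y": 0, "z": 0, "jaw": 0.2},
  {"ax": 0, "ay": 0, "az": 0, "x": -27, "y": -17.4, "z": 0, "jaw": 0.2},
  {"ax": 0, "ay": 0, "az": 0, "x": -27, "y": -17.3, "z": 0, "jaw": 0.2},
  {"ax": 0, "ay": 0, "az": 0, "x": -27, "y": -17.4, "z": 0, "jaw": 0.2},
  {"ax": 0, "ay": 0, "az": 0, "x": -27, "y": -17.3, "z": 0, "jaw": 0.2},
  {"ax": 0, "ay": 0, "az": 0, "x": -27, "y": -17.4, "z": 0, "jaw": 0.2},
  {"ax": 0, "ay": 0, "az": 0, "x": -27, "y": -17.3, "z": 0, "jaw": 0.2},
  {"ax": 0, "ay": 0, "az": 0, "x": 0, "y": 0, "z": 32, "jaw": 0.2},
  {"ax": 0, "ay": 0, "az": 0, "x": 0, "y": 0, "z": 32, "jaw": 0.2},
  {"ax": 0, "ay": 0, "az": 0, "x": 0, "y": 0, "z": 33, "jaw": 0.2},
  {"ax": 0, "ay": 0, "az": 0, "x": 0, "y": 0, "z": 0, "jaw": 0.2},
])

```text
time: 14.88
eef_pos: [0.3931, -0.1791, 0.0979]
eef_rot: [0.975, -0.223, -0.003, -0.001]
force: [1.0, 0.5, 0.5]
grip_width: 0.6
grasp_force: 0.0
```

```bash
python3 -c "
from h import *
show(); print(delta([.3955,-.1803,.015]))
a=grab('side')['img'][135:255,165:305];b=grab('top')['img'][150:280,185:315]
cv2.imwrite('pics/p3.png',np.hstack([cv2.resize(a,(420,360)),cv2.resize(b,(360,360))]))"
```

```text
[ 0.3931 -0.1791  0.0979] toolx [ 0.901 -0.435 -0.007] y [-0.435 -0.901 -0.   ] z [-0.006  0.003 -1.   ] F [1.  0.5 0.5] t 14.875 0.6000977378295628 0.0
[ 3.2  0.  82.9]
```

View pics/p3.png

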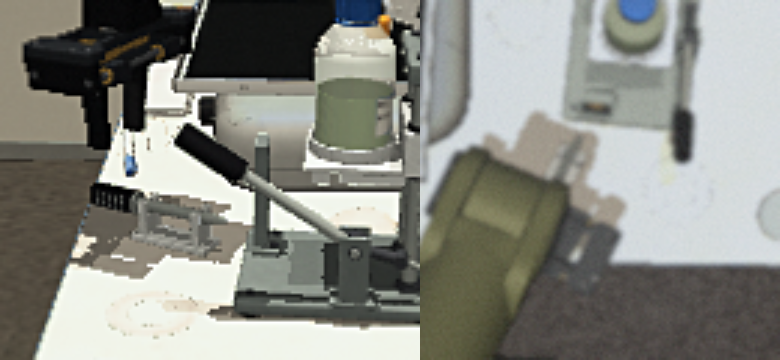

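The fingers straddle the pin grip (left-crop (115,195)), one on each side. I descend and close.

Call:
servo_tool([
  {"ax": 0, "ay": 0, "az": 0, "x": 2, "y": 0, "z": 20, "jaw": 0.2},
  {"ax": 0, "ay": 0, "az": 0, "x": 0, "y": 0, "z": 20, "jaw": 0.2},
  {"ax": 0, "ay": 0, "az": 0, "x": 0, "y": 0, "z": 20, "jaw": 0.2},
  {"ax": 0, "ay": 0, "az": 0, "x": 0, "y": 0, "z": 14, "jaw": 0.2},
  {"ax": 0, "ay": 0, "az": 0, "x": 0, "y": 0, "z": 8, "jaw": 0.2},
  {"ax": 0, "ay": 0, "az": 0, "x": 0, "y": 0, "z": 0, "jaw": 0.2},
])

```text
time: 15.72
eef_pos: [0.3977, -0.1812, 0.0186]
eef_rot: [0.975, -0.223, -0.0, 0.0]
force: [0.5, -0.1, 0.2]
grip_width: 0.599
grasp_force: 0.0
```

Call:
servo_tool([
  {"ax": 0, "ay": 0, "az": 0, "x": 0, "y": 0, "z": 0, "jaw": -1},
  {"ax": 0, "ay": 0, "az": 0, "x": 0, "y": 0, "z": 0, "jaw": -1},
  {"ax": 0, "ay": 0, "az": 0, "x": 0, "y": 0, "z": 0, "jaw": -1},
  {"ax": 0, "ay": 0, "az": 0, "x": 0, "y": 0, "z": 0, "jaw": -1},
  {"ax": 0, "ay": 0, "az": 0, "x": 0, "y": 0, "z": 0, "jaw": -1},
  {"ax": 0, "ay": 0, "az": 0, "x": 0, "y": 0, "z": 0, "jaw": -1},
  {"ax": 0, "ay": 0, "az": 0, "x": 0, "y": 0, "z": 0, "jaw": -1},
  {"ax": 0, "ay": 0, "az": 0, "x": 0, "y": 0, "z": 0, "jaw": -1},
], squeeze=30)

```text
time: 16.73
eef_pos: [0.3977, -0.1812, 0.0186]
eef_rot: [0.975, -0.223, 0.0, 0.0]
force: [-0.0, -0.1, 0.8]
grip_width: 0.205
grasp_force: 30.0
```

```bash
python3 -c "
from h import *
show(); print(delta([.3955,-.1803,.015]))"
```

```text
[ 0.3977 -0.1812  0.0186] toolx [ 0.901 -0.435  0.   ] y [-0.435 -0.901  0.   ] z [ 0. -0. -1.] F [-0.  -0.1  0.8] t 16.725 0.2048486766524212 29.998093033209443
[-2.4  0.2  3.6]
```

Gripped at 17.8 mm, as it should be, with the pin axis 15.4 mm behind the TCP. Lift straight up, back off a little, then yaw into line and roll 20° so the body clears the lever.

Call:
servo_tool([
  {"ax": 0, "ay": 0, "az": 0, "x": 0, "y": 0, "z": -6, "jaw": -1},
  {"ax": 0, "ay": 0, "az": 0, "x": 0, "y": 0, "z": -12, "jaw": -1},
  {"ax": 0, "ay": 0, "az": 0, "x": 0, "y": 0, "z": -16, "jaw": -1},
  {"ax": 0, "ay": 0, "az": 0, "x": 0, "y": 0, "z": -18, "jaw": -1},
  {"ax": 0, "ay": 0, "az": 0, "x": 0, "y": 0, "z": -14, "jaw": -1},
  {"ax": 0, "ay": 0, "az": 0, "x": 0, "y": 0, "z": -8, "jaw": -1},
  {"ax": 0, "ay": 0, "az": -7, "x": 0, "y": 8, "z": 0, "jaw": -1},
  {"ax": 0, "ay": 0, "az": -7, "x": 0, "y": 8, "z": 0, "jaw": -1},
  {"ax": 0, "ay": 0, "az": -6.6, "x": 0, "y": 8, "z": 0, "jaw": -1},
  {"ax": -6.7, "ay": 0, "az": 0, "x": 0, "y": 0, "z": 0, "jaw": -1},
  {"ax": -6.7, "ay": 0, "az": 0, "x": 0, "y": 0, "z": 0, "jaw": -1},
  {"ax": -6.6, "ay": 0, "az": 0, "x": 0, "y": 0, "z": 0, "jaw": -1},
  {"ax": 0, "ay": 0, "az": 0, "x": 0, "y": 0, "z": 0, "jaw": -1},
])

```text
time: 18.35
eef_pos: [0.39, -0.2016, 0.092]
eef_rot: [0.984, -0.042, -0.008, 0.173]
force: [0.1, -0.1, -1.1]
grip_width: 0.2
grasp_force: 30.0
```

```bash
cat >> h.py <<'E'
LIFT=[.6185,-.29,-.0896]; OFF=np.array([-10.4,0,-15.4])/1e3
def pin(tipx):
    "increments to put tip at tipx (m) in bracket frame, axis aligned, keeping 20deg roll"
    s=manip.read_state(); T=Ro.from_quat(s['eef_rot']); RL=Ro.from_euler('z',LIFT[2])
    Rt=RL*Ro.from_euler('x',180-20,degrees=True)
    g=RL.apply([-.092+tipx-.127,.032,.105])+[LIFT[0],LIFT[1],0]; X=g-Rt.apply(OFF)
    cur=np.array(s['eef_pos'])+T.apply(OFF+[.127,0,0]); L=RL.inv().apply(cur-[LIFT[0],LIFT[1],0])*1e3-[-92,32,105]
    print('rot',np.round((T.inv()*Rt).as_rotvec(degrees=True),2),'shift after rot',np.round(Rt.inv().apply(X-s['eef_pos'])*1e3,1),'tip in bracket mm',np.round(L,1),'t',s['time'],'F lift',np.round(RL.inv().apply(s['force']),1))
E
python3 -c "
from h import *
show(); pin(-.012)
a=grab('side','s3.png')['img'][125:245,165:305];b=grab('top','t3.png')['img'][110:240,205:335]
cv2.imwrite('pics/p4.png',np.hstack([cv2.resize(a,(420,360)),cv2.resize(b,(360,360))]))"
```

```text
[ 0.39   -0.2016  0.092 ] toolx [ 0.996 -0.085 -0.002] y [-0.079 -0.937  0.341] z [-0.031 -0.34  -0.94 ] F [ 0.1 -0.1 -1.1] t 18.35 0.19967248866370382 29.9985833466053
rot [-0.06  0.01  0.28] shift after rot [14.9 37.9 15.3] tip in bracket mm [-26.9  41.3   1.3] t 18.35 F lift [ 0.1 -0.1 -1.1]
```

View pics/p4.png

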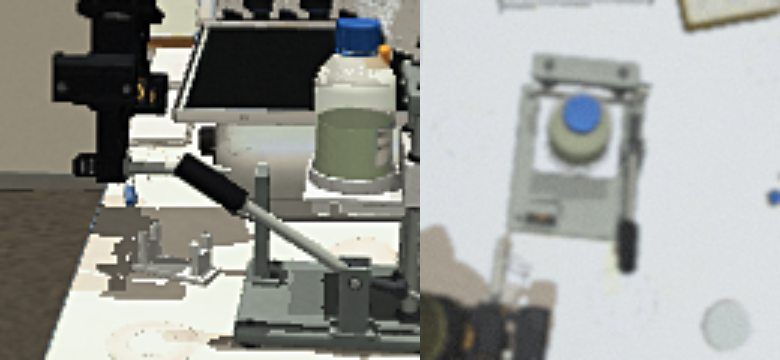

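Pin is held level (side (130,165)), clear of the rest, with the tip in the top crop near (505,237). Align it in front of the bore.

Call:
servo_tool([
  {"ax": 0, "ay": 0, "az": 0.3, "x": 0, "y": 8, "z": 3, "jaw": -1},
  {"ax": 0, "ay": 0, "az": 0, "x": 0, "y": 10, "z": 4, "jaw": -1},
  {"ax": 0, "ay": 0, "az": 0, "x": 0, "y": 10, "z": 4, "jaw": -1},
  {"ax": 0, "ay": 0, "az": 0, "x": 3, "y": 6, "z": 3, "jaw": -1},
  {"ax": 0, "ay": 0, "az": 0, "x": 3, "y": 4, "z": 1, "jaw": -1},
  {"ax": 0, "ay": 0, "az": 0, "x": 0, "y": 0, "z": 0, "jaw": -1},
  {"ax": 0, "ay": 0, "az": 0, "x": 0, "y": 0, "z": 0, "jaw": -1},
])

```text
time: 19.32
eef_pos: [0.3922, -0.2446, 0.0914]
eef_rot: [0.984, -0.047, -0.007, 0.173]
force: [-0.1, 0.4, -1.3]
grip_width: 0.201
grasp_force: 30.0
```

```bash
python3 -c "
from h import *
show(); pin(-.012)
im=[grab('top')['img'].astype(float) for _ in range(4)]; b=np.mean(im,0).astype('uint8')[160:220,230:300]
cv2.imwrite('pics/p5.png',cv2.resize(b,None,fx=10,fy=10,interpolation=2)[:600])
d=grab('top');RL=Ro.from_euler('z',LIFT[2])
for q in ([-92,50,124],[-92,14,124],[-80,50,124],[-80,14,124],[-102,73,18],[-92-20,32,105],[-92-118,32,105]):
    p=proj(d,RL.apply(np.array(q)/1e3)+[LIFT[0],LIFT[1],0])[0]; print(q,np.round((p-[230,160]+.5)*10-.5))"
```

```text
[ 0.3922 -0.2446  0.0914] toolx [ 0.996 -0.094  0.002] y [-0.089 -0.935  0.342] z [-0.031 -0.341 -0.94 ] F [-0.1  0.4 -1.3] t 19.325 0.20084352511775844 29.998157126829028
rot [-0.01  0.01 -0.29] shift after rot [ 8.8 -2.   0.2] tip in bracket mm [-20.8  -2.4   1. ] t 19.325 F lift [-0.1  0.4 -1.3]
[-92, 50, 124] [126. 268.]
[-92, 14, 124] [244. 280.]
[-80, 50, 124] [130. 229.]
[-80, 14, 124] [248. 241.]
[-102, 73, 18] [ 59. 330.]
[-112, 32, 105] [178. 346.]
[-210, 32, 105] [143. 664.]
```

View pics/p5.png

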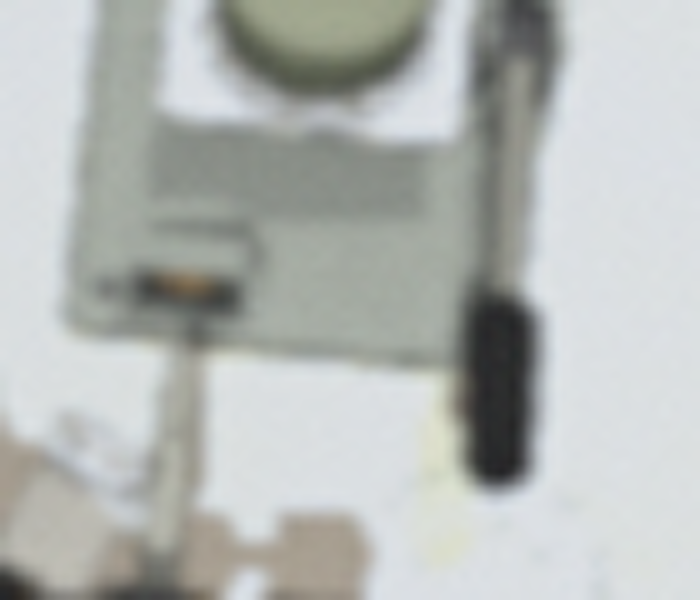

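The bracket's bore ring is at (187,285) against a prediction of about (185,280). The pin shaft axis runs (165,500) to (188,346), about 2 mm to the right of the bore, which agrees with the arm's own reading. I correct that and enter slowly.

Call:
servo_tool([
  {"ax": 0, "ay": 0, "az": -0.3, "x": 0, "y": -1.7, "z": 0, "jaw": -1},
  {"ax": 0, "ay": 0, "az": 0, "x": 4, "y": 0, "z": 0, "jaw": -1},
  {"ax": 0, "ay": 0, "az": 0, "x": 5, "y": 0, "z": 0, "jaw": -1},
  {"ax": 0, "ay": 0, "az": 0, "x": 0, "y": 0, "z": 0, "jaw": -1},
  {"ax": 0, "ay": 0, "az": 0, "x": 0, "y": 0, "z": 0, "jaw": -1},
])

```text
time: 20.2
eef_pos: [0.4012, -0.2442, 0.0908]
eef_rot: [0.984, -0.044, -0.008, 0.173]
force: [0.3, 0.7, -1.8]
grip_width: 0.205
grasp_force: 30.0
```

```bash
python3 -c "
from h import *
pin(.01)"
```

```text
rot [-0.    0.03 -0.03] shift after rot [21.9 -0.6  0.1] tip in bracket mm [-11.9  -0.6   0.2] t 20.2 F lift [ 0.3  0.7 -1.8]
```

Call:
servo_tool([
  {"ax": 0, "ay": 0, "az": 0, "x": 5, "y": 0, "z": 0, "jaw": -1},
  {"ax": 0, "ay": 0, "az": 0, "x": 5, "y": 0, "z": 0, "jaw": -1},
  {"ax": 0, "ay": 0, "az": 0, "x": 5, "y": 0, "z": 0, "jaw": -1},
  {"ax": 0, "ay": 0, "az": 0, "x": 5, "y": 0, "z": 0, "jaw": -1},
  {"ax": 0, "ay": 0, "az": 0, "x": 4, "y": 0, "z": 0, "jaw": -1},
  {"ax": 0, "ay": 0, "az": 0, "x": 0, "y": 0, "z": 0, "jaw": -1},
  {"ax": 0, "ay": 0, "az": 0, "x": 0, "y": 0, "z": 0, "jaw": -1},
])

```text
time: 21.08
eef_pos: [0.4249, -0.2464, 0.0908]
eef_rot: [0.984, -0.044, -0.008, 0.174]
force: [0.7, 0.1, -1.5]
grip_width: 0.207
grasp_force: 30.0
```

```bash
python3 -c "
from h import *
pin(.03)"
```

```text
rot [ 0.    0.03 -0.03] shift after rot [18.1 -0.7  0. ] tip in bracket mm [11.9 -0.7  0.2] t 21.075 F lift [ 0.7  0.1 -1.5]
```

Tip is 12 mm in with no contact force. Go on in 5 mm rows up to the lug's mouth (52 mm).

Call:
servo_tool([
  {"ax": 0, "ay": 0, "az": 0, "x": 5, "y": 0, "z": 0, "jaw": -1},
  {"ax": 0, "ay": 0, "az": 0, "x": 5, "y": 0, "z": 0, "jaw": -1},
  {"ax": 0, "ay": 0, "az": 0, "x": 5, "y": 0, "z": 0, "jaw": -1},
  {"ax": 0, "ay": 0, "az": 0, "x": 5, "y": 0, "z": 0, "jaw": -1},
  {"ax": 0, "ay": 0, "az": 0, "x": 5, "y": 0, "z": 0, "jaw": -1},
  {"ax": 0, "ay": 0, "az": 0, "x": 5, "y": 0, "z": 0, "jaw": -1},
  {"ax": 0, "ay": 0, "az": 0, "x": 0, "y": 0, "z": 0, "jaw": -1},
  {"ax": 0, "ay": 0, "az": 0, "x": 0, "y": 0, "z": 0, "jaw": -1},
])

```text
time: 22.08
eef_pos: [0.4548, -0.2491, 0.0908]
eef_rot: [0.984, -0.044, -0.008, 0.173]
force: [-1.0, -0.0, -0.7]
grip_width: 0.206
grasp_force: 30.0
```

```bash
python3 -c "
from h import *
pin(.06)"
```

```text
rot [ 0.    0.03 -0.03] shift after rot [18.1 -0.7  0. ] tip in bracket mm [41.9 -0.7  0.2] t 22.075 F lift [-0.9 -0.1 -0.7]
```

Call:
servo_tool([
  {"ax": 0, "ay": 0, "az": 0, "x": 4, "y": 0, "z": 0, "jaw": -1},
  {"ax": 0, "ay": 0, "az": 0, "x": 4, "y": 0, "z": 0, "jaw": -1},
  {"ax": 0, "ay": 0, "az": 0, "x": 4, "y": 0, "z": 0, "jaw": -1},
  {"ax": 0, "ay": 0, "az": 0, "x": 4, "y": 0, "z": 0, "jaw": -1},
  {"ax": 0, "ay": 0, "az": 0, "x": 4, "y": 0, "z": 0, "jaw": -1},
  {"ax": 0, "ay": 0, "az": 0, "x": 4, "y": 0, "z": 0, "jaw": -1},
  {"ax": 0, "ay": 0, "az": 0, "x": 0, "y": 0, "z": 0, "jaw": -1},
  {"ax": 0, "ay": 0, "az": 0, "x": 0, "y": 0, "z": 0, "jaw": -1},
])

```text
time: 23.08
eef_pos: [0.4787, -0.2512, 0.0908]
eef_rot: [0.984, -0.044, -0.008, 0.174]
force: [-1.0, -0.4, -0.7]
grip_width: 0.203
grasp_force: 30.0
```

```bash
python3 -c "
from h import *
pin(.098)"
```

```text
rot [ 0.    0.03 -0.03] shift after rot [32.1 -0.7  0. ] tip in bracket mm [65.9 -0.7  0.2] t 23.075 F lift [-0.9 -0.5 -0.7]
```

Through both bores without resistance. Bring the collar close.

Call:
servo_tool([
  {"ax": 0, "ay": 0, "az": 0, "x": 4, "y": 0, "z": 0, "jaw": -1},
  {"ax": 0, "ay": 0, "az": 0, "x": 4, "y": 0, "z": 0, "jaw": -1},
  {"ax": 0, "ay": 0, "az": 0, "x": 4, "y": 0, "z": 0, "jaw": -1},
  {"ax": 0, "ay": 0, "az": 0, "x": 4, "y": 0, "z": 0, "jaw": -1},
  {"ax": 0, "ay": 0, "az": 0, "x": 4, "y": 0, "z": 0, "jaw": -1},
  {"ax": 0, "ay": 0, "az": 0, "x": 4, "y": 0, "z": 0, "jaw": -1},
  {"ax": 0, "ay": 0, "az": 0, "x": 2, "y": 0, "z": 0, "jaw": -1},
  {"ax": 0, "ay": 0, "az": 0, "x": 0, "y": 0, "z": 0, "jaw": -1},
  {"ax": 0, "ay": 0, "az": 0, "x": 0, "y": 0, "z": 0, "jaw": -1},
])

```text
time: 24.2
eef_pos: [0.5047, -0.2536, 0.0909]
eef_rot: [0.984, -0.044, -0.008, 0.174]
force: [0.5, -0.4, -1.6]
grip_width: 0.204
grasp_force: 30.0
```

```bash
python3 -c "
from h import *
pin(.098)"
```

```text
rot [ 0.01  0.02 -0.03] shift after rot [ 6.  -0.7  0.1] tip in bracket mm [92.  -0.7  0.3] t 24.2 F lift [ 0.5 -0.3 -1.6]
```

Call:
servo_tool([
  {"ax": 0, "ay": 0, "az": 0, "x": 1.5, "y": 0, "z": 0, "jaw": -1},
  {"ax": 0, "ay": 0, "az": 0, "x": 1.5, "y": 0, "z": 0, "jaw": -1},
  {"ax": 0, "ay": 0, "az": 0, "x": 1.5, "y": 0, "z": 0, "jaw": -1},
  {"ax": 0, "ay": 0, "az": 0, "x": 1.5, "y": 0, "z": 0, "jaw": -1},
  {"ax": 0, "ay": 0, "az": 0, "x": 0, "y": 0, "z": 0, "jaw": -1},
])

```text
time: 24.82
eef_pos: [0.5102, -0.2542, 0.0907]
eef_rot: [0.984, -0.045, -0.009, 0.174]
force: [-1.9, 0.5, -0.7]
grip_width: 0.198
grasp_force: 30.0
```

Call:
servo_tool([
  {"ax": 0, "ay": 0, "az": 0, "x": 1, "y": 0, "z": 0, "jaw": -1},
  {"ax": 0, "ay": 0, "az": 0, "x": 1, "y": 0, "z": 0, "jaw": -1},
  {"ax": 0, "ay": 0, "az": 0, "x": 0, "y": 0, "z": 0, "jaw": -1},
])

```text
time: 25.2
eef_pos: [0.5101, -0.2543, 0.0903]
eef_rot: [0.984, -0.045, -0.011, 0.173]
force: [-7.0, 1.8, 3.6]
grip_width: 0.205
grasp_force: 30.0
```

The collar stops against the bracket: the tip is at 97.6 mm against the expected 98, with a 7 N push. One last look before handing in.

Call:
servo_tool([
  {"ax": 0, "ay": 0, "az": 0, "x": 0, "y": 0, "z": 0, "jaw": -1},
  {"ax": 0, "ay": 0, "az": 0, "x": 0, "y": 0, "z": 0, "jaw": -1},
  {"ax": 0, "ay": 0, "az": 0, "x": 0, "y": 0, "z": 0, "jaw": -1},
])

```text
time: 25.58
eef_pos: [0.5102, -0.2543, 0.0903]
eef_rot: [0.984, -0.045, -0.011, 0.173]
force: [-7.1, 1.5, 2.2]
grip_width: 0.205
grasp_force: 30.0
```

```bash
python3 -c "
from h import *
pin(.098); show()
a=grab('side')['img'][115:255,165:335]
cv2.imwrite('pics/p6.png',cv2.resize(a,None,fx=4,fy=4,interpolation=2))"
```

```text
rot [ 0.02  0.33 -0.04] shift after rot [ 0.5 -0.7 -0.5] tip in bracket mm [97.6 -1.2 -0.9] t 25.575 F lift [-7.2  0.9  2.2]
[ 0.5102 -0.2543  0.0903] toolx [ 0.996 -0.092 -0.005] y [-0.085 -0.936  0.342] z [-0.036 -0.34  -0.94 ] F [-7.1  1.5  2.2] t 25.575 0.20484684710784495 30.000144029036164
```

View pics/p6.png

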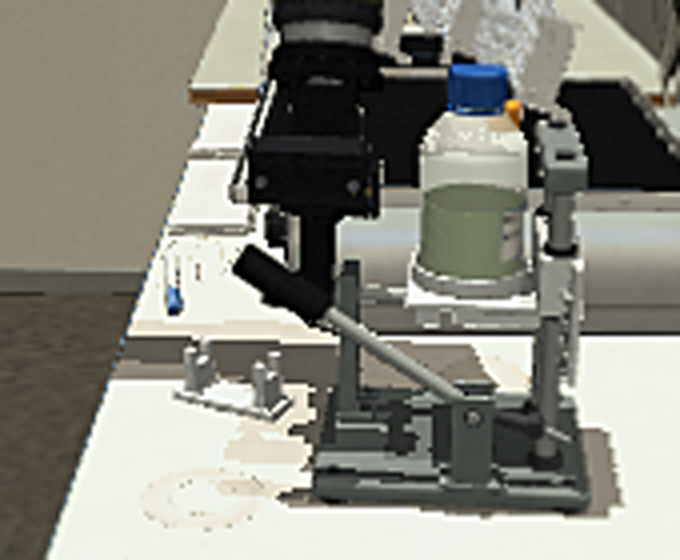

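The shaft runs from the bracket at (350,290) back under the tray at (405,295). The lever is up, the carriage is raised, and the gripper holds the grip clear of the lever.

```bash
python3 -c "
from cell import manip
print(manip.hand_in())"
```

```text
the job is handed in; nothing more can be done
None
```

The job is handed in at about 26 s, verdict not shown: four full lever strokes raised the carriage, and the pin is through the bracket and lug with its collar against the bracket, still gripped at 30 N.

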